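# Find the display slot that still grips, with a feeler blade

## Robot

A 7-joint arm with a two-finger parallel gripper is mounted at the origin on the work surface. World frame = base frame: x ahead of the robot, y to its left, z up, the work surface at z = 0. Lengths are in m, angles in rad, forces in N, time in s.
With the tool pointing down it reaches from about 0.425 to 0.95 m from the base axis. Payload 4.7 kg.
Tool frame: the origin (TCP) lies on the centre line of the jaws, within the pads' length; the fingertips stand robot.nose_length ahead of it and the grasp point (between the pads) lies 8 mm behind it (robot.nose_length is the distance from the TCP to the fingertips, in m); z points along the fingers, y is the line along which they close (so a half turn about z gives the same grasp; the last joint's range is limited). The gripper opens to 85 mm and grips with 20 to 120 N. Pads are 22 mm wide; open, the fingers measure 114 mm over their backs; the gripper's body (76 mm by 85 mm) begins 54 mm behind the grasp point. The pads swing forward as they close: fully open they stand 13 mm farther back than shut.
Start: joints at [1.141, 0.469, -0.049, 1.532, 0.024, 1.141, -0.082], TCP at [0.263, -0.622, 0.212] pointing down, gripper open.
Joint ranges: [-2.59, 2.59], [-0.33, 1.99], [-1.39, 1.29], [0.1, 2.45], [-1.04, 4.18], [0.21, 1.99], [-2.66, 2.66]. Speed limits (rad/s): [2.57, 2.57, 3.14, 3.14, 3.14, 3.14, 3.14].

## Interface

Orientations are given as [roll, pitch, yaw] about the fixed x, y, z axes, in that order (R = Rz(yaw) Ry(pitch) Rx(roll)).
In Python, from plant import robot gives the robot as it stands. Calls block until the motion is done:
- robot.goto(position, orientation): joint-space move of the TCP to a pose.
- robot.move_straight(position, vel=0.15, attitude=None, contact_N=None): straight line of the TCP; attitude=None keeps the orientation; vel is the mean speed in m/s. With contact_N (N) it stops when the force on the tool has changed by that much, and returns True; else False.
- robot.move_joints(angles): joint-space move.
- robot.grip(opening, strength=None): opening from 0.0 (shut) to 1.0 (fully open); strength is the grip in N (None keeps the last); returns when the fingers have stopped.
- robot.sleep(seconds).
- robot.inverse_kinematics(position, orientation): joint angles nearest the present ones, or None.
- robot.sense(): the state.
- robot.grab_frame(name): name is "side" or "top" or "wrist"; returns a dict with "image" (480x640x3 uint8, red, green, blue), "range_z" (480x640 float32, m along the optical axis (not along the pixel's ray), 0 where there is no reading), "fx", "fy", "cx", "cy" (pixels), "R" (3x3) and "t" (3): a world point X has camera coordinates R X + t. Camera axes: x right, y down, z forward; pixel columns grow to the right and rows downward; lengths in m; the calibration is good to about 2 mm. A picture is of the moment at which its call begins.
A pose or a line that the arm cannot do raises robot.IKError and nothing moves.
- robot.close_job(): hands the job in; it is judged then, once.
The state is a dict: "t": time; "joint_pos": joint angles; "joint_velocities": joint speeds; "effort": joint torques, N m; "tcp_pos": TCP position; "tcp_rot": TCP orientation; "wrist_force": force on the tool from outside, world axes, zero at the start; "torque": the same for the moment, N m; "opening": opening from 0.0 (shut) to 1.0 (fully open); "gripper_force": force on a finger pad.
Only numpy, scipy, OpenCV 4.12 (cv2) and the standard library are available. Lean on these libraries where they do the work, as an engineer would, in place of code of your own. Each camera call takes 0.05 s, during which the arm holds its last target. There are 200 camera calls.

## Task

Check the four slots of the red display rack with the yellow-handled feeler gauge that stands in the wooden holder: two have worn clips and let the blade hang loose, one is jammed and stops it, and only one still has a good spring clip. Try the blade in each slot in turn, from the robot's right to its left, going in until it drags or stops, or to its red line if it meets nothing, and never force it or let it drop to the bottom. Then leave the gauge standing by itself in the slot that gripped it with a springy drag, the red line on its blade level with the rack's top, with the dishes, the jar and the mug left where they are.

Things in the scene. Friction and masses are not known exactly. Their poses are not given: they have to be found in the camera images.
- gauge: Feeler gauge (about 110 g), loose, upright in the holder at the start. Origin: middle of the underside of its yellow handle; z up along the handle, x along the blade's 30 mm width, y along its 4 mm thickness. Handle 36 (x) x 18 (y) x 46 (z) mm, reaching from the origin 46 mm up: grip it across the 18 mm. The blade hangs from its underside.
- plunger (a joint): How far the blade is pushed up into the handle against the spring inside it, in m: 0 up to a push of 10 N on the tip, then 1 mm more for each further 2 N. 5 mm (20 N) is forcing it.
- blade_tip (a point): Middle of the lower end of the steel blade (30 x 4 mm, blunt square tip), 80 mm below the gauge's origin; axes as the gauge's. A thin red line runs round the blade 35 mm above this point.
- holder: Fixed wooden block 80 (x) x 60 (y) x 42 (z) mm in which the gauge stands; origin at the middle of its underside. Its slot, 35 (along x) x 6 (along y) mm, is open at the top; the blade rests on the slot's floor 6 mm above the origin. Lift it straight up 40 mm to clear.
- rack: Fixed red display rack 90 (x) x 200 (y) x 65 (z) mm; origin at the middle of its underside, z up. Four slots side by side along its y look alike: each 44 mm long (along x), 10 mm wide (along y), 57 mm deep, with dark linings that hide the inside and do not touch the blade. Which slot holds which clip (described with the slots) differs every time and cannot be seen.
- slot_0 (a point): Middle of the mouth of the first slot (robot's right), level with the rack's top; axes as the rack's. Slots 0 to 3 follow along the rack's +y, 40 mm apart. One slot has the good clip: from 12 to 24 mm below the top ramps and two sprung jaws resist, then the blade drags with 4 to 9 N while it moves (the reading fades when it stops) and stays when let go.
- slot_1 (a point): The same, second slot. Two of the four slots are worn: nothing inside, no drag (under 1 N), and the blade falls to the bottom if let go.
- slot_2 (a point): The same, third slot. One of the four slots is jammed: its clip is rigid, the blade first touches 12 to 22 mm below the top and stops dead before 25 mm.
- slot_3 (a point): The same, fourth slot.
- dishes: Bystander: a loose stack of three small glazed dishes, blue, green and yellow, 82 mm across and 52 mm high; origin at the middle of its underside.
- jar: Bystander: a loose green glass jar with a red cap, 56 mm across and 85 mm high; origin at the middle of its underside.
- mug: Bystander: a loose blue mug, 72 mm across and 80 mm high, with a handle on one side; origin at the middle of its underside.
Mind the look-alikes: they are no part of the job. Several things look just like the rack: the one meant starts farthest from the robot's base. What is shaped like the holder but purple or turquoise is not meant.

How it is judged:
On the way, in this order (a step that is already met when the one before it is completed fails the run):
1. the gauge is lifted out of its holder (z of blade_tip in the frame of holder above 0.05 m), for 0.1 s.
2. the blade is tried in the first (rightmost, slot_0) slot, its tip at least 12 mm below the rack's top (horizontal distance between blade_tip and slot_0 below 0.009 m and z of blade_tip in the frame of rack below 0.053 m), for 0.1 s.
3. the blade is tried in the second (slot_1) slot, its tip at least 12 mm below the rack's top (horizontal distance between blade_tip and slot_1 below 0.009 m and z of blade_tip in the frame of rack below 0.053 m), for 0.1 s.
4. the blade is tried in the third (slot_2) slot, its tip at least 12 mm below the rack's top (horizontal distance between blade_tip and slot_2 below 0.009 m and z of blade_tip in the frame of rack below 0.053 m), for 0.1 s.
5. the blade is tried in the fourth (leftmost, slot_3) slot, its tip at least 12 mm below the rack's top (horizontal distance between blade_tip and slot_3 below 0.009 m and z of blade_tip in the frame of rack below 0.053 m), for 0.1 s.
At the end, for the whole second after the job is handed in: The gauge stands by itself, let go, at rest and upright (within 0.15 rad), its blade in a slot of the rack (tip within 8 mm of the slot's middle seen from above) with the red line level with the rack's top within 7 mm, that is with the tip 28 to 42 mm below the top: only the good clip holds it so ((horizontal distance between blade_tip and slot_0 below 0.008 m or horizontal distance between blade_tip and slot_1 below 0.008 m or horizontal distance between blade_tip and slot_2 below 0.008 m or horizontal distance between blade_tip and slot_3 below 0.008 m) and z of blade_tip in the frame of rack between 0.023 and 0.037 m and angle between gauge's own z axis and vertical below 0.15 rad and linear speed of gauge below 0.01 m/s); the robot touches nothing.
It fails at once if the blade is forced: pushed with more than 20 N, so that it gives 5 mm into the handle (value of joint plunger above 0.005 m).
It fails at once if the blade drops or is pushed to the bottom of a slot (tip more than 50 mm below the rack's top, over the rack) (z of blade_tip in the frame of rack below 0.015 m and horizontal distance between blade_tip and rack below 0.085 m).
It fails at once if the dishes are moved by more than 20 mm (distance of dishes from where it was at the start of the episode above 0.02 m).
It fails at once if the jar is moved by more than 20 mm (distance of jar from where it was at the start of the episode above 0.02 m).
It fails at once if the mug is moved by more than 20 mm (distance of mug from where it was at the start of the episode above 0.02 m).
It also fails if it takes over 66 s, if anything falls off the work surface, if the arm or the gripper's body presses on something with over 40 N, if the wrist force passes 120 N, or if a joint passes its speed limit or range.

## Working session

There is one attempt and no reset: what is moved stays moved. The work goes in short steps, each a Python script; the robot and the scene stay as the last script left them, time stands still between calls to the robot, and variables do not carry over. Pictures are saved under pics/ and viewed, at most 10 in all, crops included, and the job is handed in when it is done.

```bash
mkdir -p pics; ls
python3 - <<'E'
from plant import robot
import cv2,numpy as np
s=robot.sense();print(s['t'],s['tcp_pos'],s['tcp_rot'],s['wrist_force'],robot.nose_length)
for n in ['top','side']:
    f=robot.grab_frame(n);np.savez(f'{n}0.npz',**f)
    cv2.imwrite(f'pics/{n}0.png',f['image'][:,:,::-1])
    print(n,f['fx'],f['cx'],f['cy'],f['R'],f['t'],(f['range_z']>0).mean())
E
```

```text
pics
0.0 [ 0.26312244 -0.62092236  0.21093997] [-3.13959909e+00  9.06019565e-05  4.00843470e-01] [0.43546895 0.15112082 0.31784814] 0.011
top 483.56632158379654 308.81241578575487 238.56939094019506 [[ 0.02106339 -0.99965789 -0.01550622]
 [-0.98895907 -0.01855741 -0.14702236]
 [ 0.1466843   0.01843181 -0.98901162]] [0.01043672 0.52303268 1.00535229] 0.9959342447916667
side 534.1565340382604 316.413090994368 238.12391968346327 [[-0.77903188 -0.62683254 -0.01379512]
 [-0.45110701  0.5756483  -0.6820055 ]
 [ 0.43544437 -0.52508095 -0.73121693]] [0.37856112 0.26557788 0.87030559] 0.9961686197916667
```

View pics/top0.png

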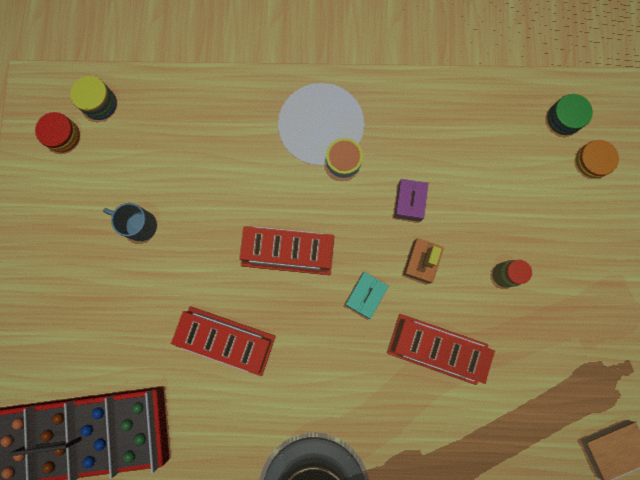

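View pics/side0.png

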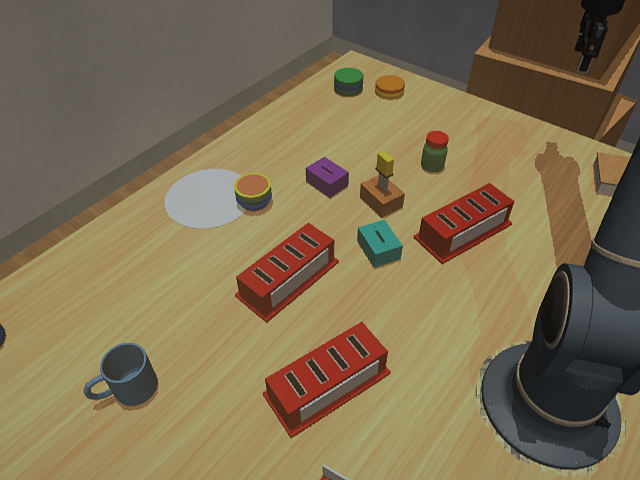

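The top view shows three red racks, at pixels (287,250), (223,341) and (441,349). The one at (287,250) is the farthest from the base, and its slots run from (315,249) on the right to (258,244) on the left. The gauge's yellow handle is at (434,256), in the holder between the purple and turquoise decoys. The dishes are at (344,157), the jar at (516,272) and the mug at (130,220).

```bash
cat > vis.py <<'E'
import numpy as np, cv2
def cloud(f):
    v,u=np.mgrid[:480,:640]; z=f['range_z']
    P=np.stack([(u-f['cx'])/f['fx']*z,(v-f['cy'])/f['fy']*z,z],-1)
    return (P-f['t'])@f['R']
def ray(f,uv):
    d=np.array([(uv[0]-f['cx'])/f['fx'],(uv[1]-f['cy'])/f['fy'],1.])@f['R']
    return -f['R'].T@f['t'], d
def onplane(f,uv,h):
    o,d=ray(f,uv); return o+d*(h-o[2])/d[2]
def tri(a,b):
    (o1,d1),(o2,d2)=a,b
    k=np.linalg.lstsq(np.stack([d1,-d2],1),o2-o1,rcond=None)[0]
    p,q=o1+k[0]*d1,o2+k[1]*d2
    return (p+q)/2,np.linalg.norm(p-q)
def hsv(f): return cv2.cvtColor(f['image'],cv2.COLOR_RGB2HSV)
def blobs(m,lo):
    n,l,s,c=cv2.connectedComponentsWithStats(m.astype(np.uint8))
    return [(s[i][4],c[i],l==i) for i in range(1,n) if s[i][4]>=lo]
E
python3 - <<'E'
from vis import *
F={n:dict(np.load(n+'0.npz')) for n in('top','side')}
box={'top':(225,215,345,280),'side':(230,220,345,320)}
hb={'top':(395,230,450,290),'side':(355,145,410,220)}
sl={}
for n,f in F.items():
    H=hsv(f);W=cloud(f);x0,y0,x1,y1=box[n]
    b=np.zeros((480,640),bool);b[y0:y1,x0:x1]=1
    red=b&((H[...,0]<8)|(H[...,0]>172))&(H[...,1]>150)&(H[...,2]>90)
    top=red&(abs(W[...,2]-.065)<.006)
    print(n,'rack top z',np.median(W[top][:,2]),top.sum())
    r=cv2.minAreaRect(W[top][:,:2].astype(np.float32)*1000);print(' rect',r)
    # slots: holes enclosed by top face contour
    hull=np.zeros((480,640),np.uint8)
    cv2.fillConvexPoly(hull,cv2.convexHull(np.argwhere(top)[:,::-1].astype(np.int32)),1)
    dark=(cv2.erode(hull,np.ones((3,3)))>0)&(H[...,2]<110)&~red
    bl=sorted(blobs(dark,20),key=lambda t:-t[1][0] if n=='top' else -t[1][0])
    for a,c,m in bl:
        uv=cv2.minAreaRect(np.argwhere(m)[:,::-1].astype(np.float32))
        print('  ',a,c.round(1),uv,onplane(f,c,.065).round(4))
    sl[n]=[c for a,c,m in bl]
    x0,y0,x1,y1=hb[n];b=np.zeros((480,640),bool);b[y0:y1,x0:x1]=1
    yel=b&(H[...,0]>22)&(H[...,0]<35)&(H[...,1]>170)&(W[...,2]>.08)
    zt=W[yel][:,2];tp=yel&(W[...,2]>np.percentile(zt,95)-.006)
    print(' yellow',yel.sum(),'z',np.percentile(zt,[2,50,95]),tp.sum(),np.argwhere(tp)[:,::-1].mean(0),
      cv2.minAreaRect(W[tp][:,:2].astype(np.float32)*1000))
    hd=b&(W[...,2]>.036)&(W[...,2]<.048)
    print(' holder z',np.median(W[hd][:,2]),cv2.minAreaRect(W[hd][:,:2].astype(np.float32)*1000))
for i,(a,b) in enumerate(zip(sl['top'],sl['side'])):print(i,tri(ray(F['top'],a),ray(F['side'],b)))
E
```

```text
top rack top z 0.06654780947909789 2155
 rect ((500.30950927734375, 68.00543212890625), (187.77569580078125, 69.49921417236328), 85.36351013183594)
   102 [314.1 249.5] ((314.1231384277344, 249.51541137695312), (4.589284896850586, 21.333974838256836), 7.125016689300537) [0.4959 0.0087 0.065 ]
   102 [295.  247.7] ((294.9455261230469, 247.54458618164062), (4.776178359985352, 21.194292068481445), 5.710592269897461) [0.4989 0.049  0.065 ]
   98 [276.2 246. ] ((276.1725158691406, 245.9563446044922), (4.691812038421631, 20.485374450683594), 7.594643592834473) [0.5018 0.0886 0.065 ]
   103 [257.2 244. ] ((257.22564697265625, 243.96949768066406), (5.079851150512695, 20.42983627319336), 6.34019136428833) [0.5051 0.1287 0.065 ]
 yellow 1 z [0.13063781 0.13063781 0.13063781] 1 [433. 264.] ((463.6527099609375, -223.31776428222656), (0.0, 0.0), 0.0)
 holder z 0.043123092901505955 ((481.10601806640625, -225.96543884277344), (60.925010681152344, 80.74121856689453), 71.72927856445312)
side rack top z 0.06455896841921117 2187
 rect ((500.3240966796875, 70.67878723144531), (191.6226043701172, 72.4456
[... 534 characters left out ...]
24772644043), 37.87498474121094) [0.5059 0.1299 0.065 ]
 yellow 81 z [0.1288557  0.13106543 0.13263693] 81 [385.4691358 156.2345679] ((480.8179931640625, -223.84283447265625), (16.066370010375977, 33.580936431884766), 71.52143096923828)
 holder z 0.04120279964299548 ((480.6947937011719, -223.12745666503906), (62.81821060180664, 83.30073547363281), 71.69774627685547)
0 (array([0.49646448, 0.00895585, 0.06317703]), np.float64(0.0008266019809287882))
1 (array([0.49953695, 0.04935526, 0.06394639]), np.float64(0.0011682443423904159))
2 (array([0.50250331, 0.08912273, 0.06351487]), np.float64(0.0011841181826539994))
3 (array([0.50579693, 0.12917391, 0.06419348]), np.float64(0.0013458668365495443))
```

Run:
```python
from plant import robot
from vis import *
f=dict(np.load('top0.npz'));H=hsv(f);W=cloud(f)
b=np.zeros((480,640),bool);b[230:290,395:450]=1
m=b&(W[...,2]>.115);print(m.sum(),np.median(W[m],0),H[m].mean(0),cv2.minAreaRect(W[m][:,:2].astype(np.float32)*1000))
robot.grip(0.6,40)
robot.goto([.4810,-.2237,.24],[np.pi,0,-.322])
s=robot.sense();print(s['t'],s['tcp_pos'],s['tcp_rot'],s['joint_pos'],s['wrist_force'],s['opening'])
f=robot.grab_frame('wrist');np.savez('w1.npz',**f);cv2.imwrite('pics/w1.png',f['image'][:,:,::-1])
H=hsv(f);W=cloud(f)
m=(H[...,0]>20)&(H[...,0]<36)&(H[...,1]>150)&(abs(W[...,2]-.132)<.008)
for a,c,k in blobs(m,200):print(a,c,W[k].mean(0),cv2.minAreaRect(W[k][:,:2].astype(np.float32)*1000))
```

```text
220 [ 0.47898551 -0.22272659  0.1326989 ] [ 27.21818182 152.50454545 138.22272727] ((422.2740478515625, -123.42436218261719), (34.00242614746094, 269.2369079589844), 30.05483627319336)
2.2 [ 0.48074589 -0.22479476  0.23999293] [ 3.14115620e+00 -9.06599163e-05 -3.23506530e-01] [ 0.47474332  0.21404076 -0.13789648  1.83397925  0.03332983  1.09567197
 -1.56959602] [-0.11090437 -0.6020242   0.27712585] 0.6027783619940252
1251 [319.8481215 221.0951239] [ 0.48262316 -0.22892061  0.13359127] ((482.14764404296875, -228.5926971435547), (16.872207641601562, 35.00358963012695), 72.08614349365234)
```

View pics/w1.png

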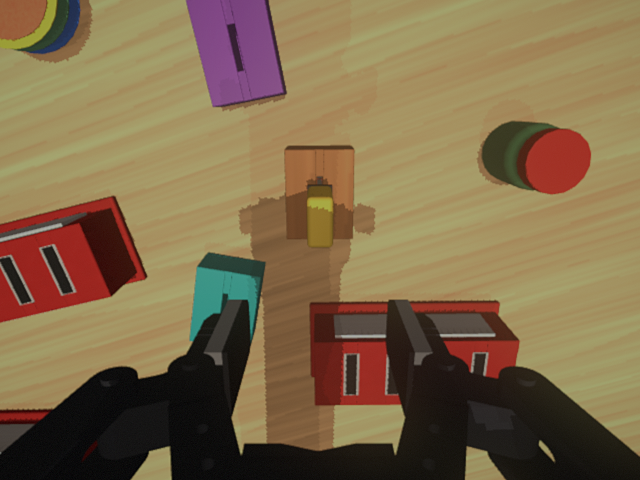

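The wrist view shows the handle's top at (320,221), in line with the jaws' midline, and the holder behind it. The purple and turquoise decoys lie left of it and the jar right. The wrist estimate of y differs from the other two cameras by about 5 mm, so I'll check again from lower down.

Run:
```python
from plant import robot
from vis import *
from scipy.spatial.transform import Rotation as Ro
robot.move_straight([.4810,-.2245,.165],vel=.15)
s=robot.sense();print(s['t'],s['tcp_pos'])
f=robot.grab_frame('wrist');np.savez('w2.npz',**f);cv2.imwrite('pics/w2.png',f['image'][:,:,::-1])
T=Ro.from_euler('xyz',s['tcp_rot']).as_matrix()
print('cam in tool',T.T@(-f['R'].T@f['t']-s['tcp_pos']),f['cx'],f['fx'],'\n',(f['R']@T).round(4))
H=hsv(f);W=cloud(f)
m=(H[...,0]>20)&(H[...,0]<36)&(H[...,1]>130)&(abs(W[...,2]-.132)<.008)
for a,c,k in blobs(m,200):
  p=W[k].mean(0);print(a,c,p,cv2.minAreaRect(W[k][:,:2].astype(np.float32)*1000),'tool',T.T@(p-s['tcp_pos']),cv2.boundingRect(k.astype(np.uint8)))
```

```text
2.9 [ 0.48150196 -0.22494244  0.16553401]
cam in tool [ 0.07791767  0.0017687  -0.16377221] 317.79849303617016 416.4152966306127 
 [[-8.00e-04  1.00e+00 -6.00e-04]
 [-9.53e-01 -9.00e-04 -3.03e-01]
 [-3.03e-01  4.00e-04  9.53e-01]]
2160 [320.78333333 261.43564815] [ 0.48296832 -0.22895285  0.13362561] ((482.17095947265625, -228.52294921875), (16.952787399291992, 35.53707504272461), 72.15153503417969) tool [0.00262985 0.00333864 0.03191108] (304, 225, 34, 70)
```

View pics/w2.png

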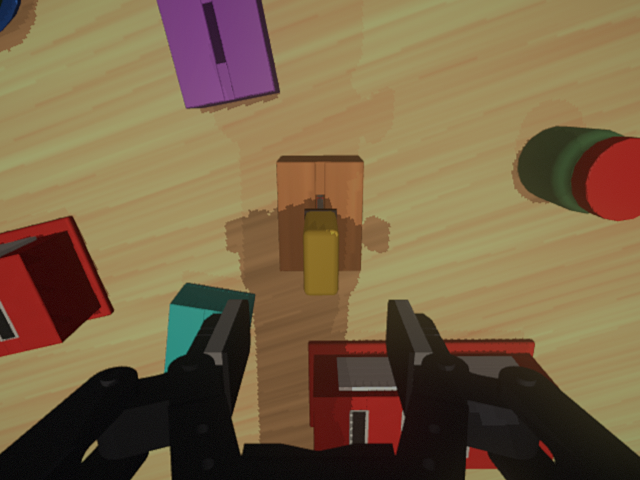

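The handle's top is at (321,261) and the jaw midline is at about 318.5. That puts the handle about 1.3 mm to one side of the jaws, so I'll correct for it, grasp and lift.

Run:
```python
from plant import robot
from vis import *
robot.move_straight([.4820,-.2264,.103],vel=.12,contact_N=6)
s=robot.sense();print(s['t'],s['tcp_pos'],s['wrist_force'])
if s['tcp_pos'][2]>.108: raise SystemExit('contact')
robot.grip(0,80);s=robot.sense();print('grip',s['opening'],s['gripper_force'],s['wrist_force'],s['tcp_pos'])
zg=s['tcp_pos'][2]
robot.move_straight([.4820,-.2264,.213],vel=.12)
s=robot.sense();print('lift',s['t'],s['tcp_pos'],s['wrist_force'],s['opening'],'tip z',s['tcp_pos'][2]-zg+.006)
f=robot.grab_frame('wrist');np.savez('w3.npz',**f)
f=robot.grab_frame('side');np.savez('s3.npz',**f);cv2.imwrite('pics/s3.png',cv2.resize(f['image'][60:240,300:480,::-1],(540,540)))
```

```text
3.6167 [ 0.48263496 -0.2266092   0.10365489] [-0.82493748  0.90527797  0.18257198]
grip 0.17850161227125594 79.02465105056763 [-0.58654923  0.48788003  5.76868846] [ 0.48281192 -0.2267143   0.10411931]
lift 5.0917 [ 0.48134735 -0.22613951  0.2120646 ] [-0.02538877  0.10318793 -1.60173425] 0.17995782060633206 tip z 0.11394529511740889
```

View pics/s3.png

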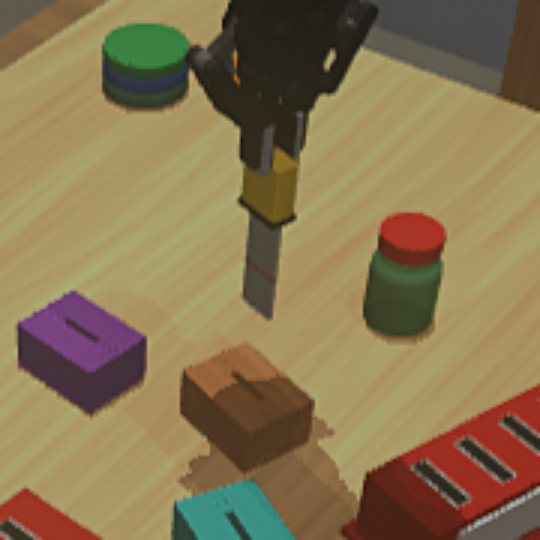

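The gauge is held upright in the jaws, and the blade's lower edge runs from about (382,162) to (390,166) in the full side frame. The holder is empty below it. Next I'll carry it over slot 0 and measure the blade against the slot in the same camera.

```bash
cat >> vis.py <<'E'
def blade(f,lo,tip):
    """blade pixels in side view: grey/unsaturated, near tip (world guess); returns tip-region centroid"""
    W=cloud(f);H=hsv(f)
    m=(H[...,1]<90)&(np.linalg.norm(W[...,:2]-tip[:2],axis=-1)<.025)&(W[...,2]>tip[2]-.01)&(W[...,2]<tip[2]+.07)
    bl=blobs(m,lo)
    if not bl: return None
    k=max(bl,key=lambda t:t[0])[2]; P=W[k]
    low=P[P[:,2]<np.percentile(P[:,2],4)+.012]
    d=np.polyfit(P[:,2],P[:,:2],1)[0]
    return dict(n=k.sum(),zmin=np.percentile(P[:,2],2),mid=P[:,:2].mean(0),slope=d,rect=cv2.minAreaRect(P[:,:2].astype(np.float32)*1000))
E
python3 - <<'E'
from plant import robot
from vis import *
f=dict(np.load('s3.npz'))
print(blade(f,50,np.array([.4813,-.2261,.114])))
robot.move_straight([.4962,.0095,.213],vel=.2,attitude=[np.pi,0,-.0785])
robot.sleep(.2)
s=robot.sense();print(s['t'],s['tcp_pos'],s['tcp_rot'],s['wrist_force'])
for n in('side','top','wrist'):
    f=robot.grab_frame(n);np.savez(n[0]+'4.npz',**f)
    if n=='side':cv2.imwrite('pics/s4.png',cv2.resize(f['image'][130:330,220:420,::-1],(600,600)));print(blade(f,50,np.append(s['tcp_pos'][:2],.114)))
E
```

```text
{'n': np.int64(144), 'zmin': np.float64(0.15087370566703362), 'mid': array([ 0.47880164, -0.22166871]), 'slope': array([-0.05755831,  0.02978186]), 'rect': ((479.9521179199219, -222.09596252441406), (5.7848124504089355, 33.24285888671875), 73.4779052734375)}
6.725 [0.49620394 0.00849601 0.21293647] [ 3.14136870e+00  1.26782382e-04 -8.03933943e-02] [-0.79165069 -0.0360289  -1.23159016]
{'n': np.int64(166), 'zmin': np.float64(0.15332968824096016), 'mid': array([0.49316023, 0.01255063]), 'slope': array([ 0.06083024, -0.00079579]), 'rect': ((494.2235412597656, 12.548938751220703), (31.16559410095215, 4.8241496086120605), 0.032626040279865265)}
```

View pics/s4.png

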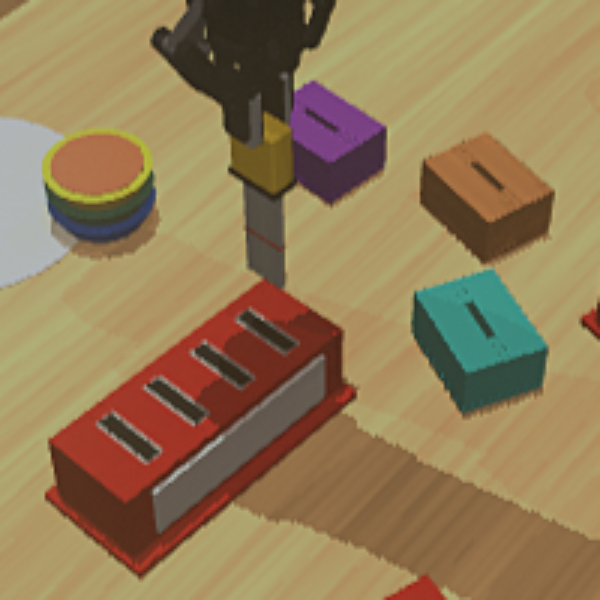

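The blade's lower edge hangs between about (303,221) and (315,226) in the full side frame, over the right end of the rack, and slot 0 is at (309,240). I'll check the y alignment in the wrist frame.

Run:
```python
from vis import *
f=dict(np.load('s4.npz'));W=cloud(f);H=hsv(f)
m=np.zeros((480,640),bool);m[185:230,296:322]=1
m&=(np.linalg.norm(W[...,:2]-[.4942,.0115],axis=-1)<.03)&(W[...,2]>.09)&(W[...,2]<.17)
P=W[m];print(m.sum(),P[:,2].min(),np.percentile(P[:,2],[1,3]))
for lo in(.11,.12,.13,.14,.15):
    q=P[(P[:,2]>lo)&(P[:,2]<lo+.01)]
    if len(q):print(lo,len(q),np.median(q,0),q[:,0].min(),q[:,0].max(),np.polyfit(q[:,0],q[:,1],1)[0])
for z in(.112,.114,.116):print(z,[onplane(f,p,z).round(4) for p in((303.3,220.7),(315,226))])
w=dict(np.load('w4.npz'));cv2.imwrite('pics/w4.png',w['image'][:,:,::-1])
```

```text
272 0.11330742203836455 [0.11475109 0.11693669]
0.11 22 [0.49195883 0.01249837 0.1176353 ] 0.47863302614991277 0.5090716806282727 -0.07664622211919511
0.12 50 [0.49505576 0.01243018 0.12430403] 0.4786641072545949 0.5096484057506341 -0.06836963062353071
0.13 51 [0.4928758  0.01252526 0.13497729] 0.4786626171470947 0.5086792693486524 -0.06029058150448743
0.14 50 [0.49058808 0.01249372 0.14533638] 0.47871931387822475 0.5087831136054106 -0.07175590506753934
0.15 47 [0.49491939 0.01249098 0.15488535] 0.4785485516739527 0.5086285922291499 -0.05291994084510622
0.112 [array([0.5064, 0.0114, 0.112 ]), array([0.4804, 0.0086, 0.112 ])]
0.114 [array([0.5051, 0.0129, 0.114 ]), array([0.4791, 0.0101, 0.114 ])]
0.116 [array([0.5038, 0.0143, 0.116 ]), array([0.4779, 0.0116, 0.116 ])]
```

View pics/w4.png

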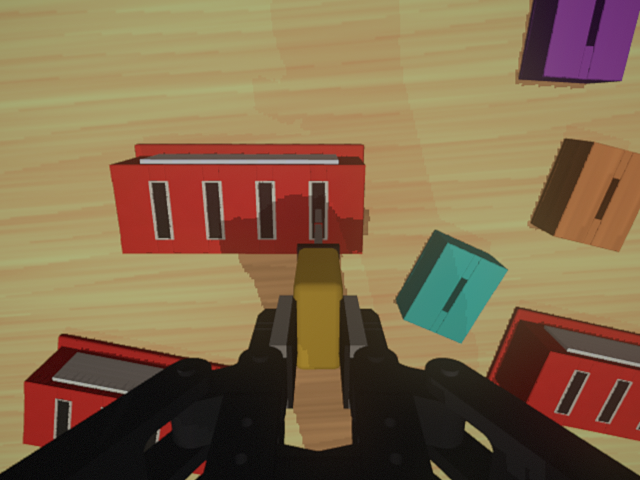

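The wrist view shows the blade's edge at column 318, centred on slot 0 (also column 318). From the side view, the blade's middle relative to the TCP is (−2.5, +2.0) mm and the tip is 98.5 mm below it. I'll now probe slot 0 with limited force.

```bash
cat > probe.py <<'E'
from plant import robot
import numpy as np
TOP=.065; DZ=.0985; YAW=-.0785
S0=np.array([.4982,.0084]); STEP=np.array([.00314,.0399])
def over(i,z=.178):
    """TCP over slot i, corrected once from the measured pose"""
    t=np.append(S0+i*STEP,z); c=t.copy()
    for v in(.15,.05):
        robot.move_straight(c,vel=v,attitude=[np.pi,0,YAW]); robot.sleep(.1)
        e=t-robot.sense()['tcp_pos']; c=c+e
        if np.linalg.norm(e[:2])<.0004: break
    return c
def st(f0,tag):
    s=robot.sense(); d=TOP-(s['tcp_pos'][2]-DZ); F=s['wrist_force']-f0
    print(f"{tag} t={s['t']:.2f} depth={d*1e3:.1f} F={F.round(1)} xy={s['tcp_pos'][:2].round(4)} op={s['opening']:.3f}"); return d,F
def descend(c,depth,vel=.015,first=3.,nxt=4.,lim=11.):
    f0=robot.sense()['wrist_force']; st(f0,'above'); off=c[2]-robot.sense()['tcp_pos'][2]
    for k in range(10):
        g=c.copy(); g[2]=TOP-depth+DZ+off
        hit=robot.move_straight(g,vel=vel,contact_N=first if k==0 else nxt)
        d,F=st(f0,f'hit={hit}')
        if not hit or F[2]>lim or d>=depth-.001: break
    return d,F
E
python3 - <<'E'
from probe import *
c=over(0); descend(c,.033)
E
```

```text
above t=7.71 depth=-13.9 F=[0. 0. 0.] xy=[0.4976 0.0082] op=0.186
hit=False t=10.95 depth=32.7 F=[1.  0.3 1.2] xy=[0.4981 0.0084] op=0.175
```

Slot 0 is worn, with no contact down to 33 mm. Next is slot 1.

Run:
```python
from probe import *
p=robot.sense()['tcp_pos']; robot.move_straight([p[0],p[1],.178],vel=.1)
c=over(1); descend(c,.033)
```

```text
above t=12.44 depth=-15.1 F=[0. 0. 0.] xy=[0.5017 0.049 ] op=0.182
hit=False t=15.83 depth=33.6 F=[-0.6  0.6  0.1] xy=[0.5013 0.0487] op=0.180
```

Slot 1 is worn as well, so slots 2 and 3 must be the jammed one and the good one.

Run:
```python
from probe import *
p=robot.sense()['tcp_pos']; robot.move_straight([p[0],p[1],.178],vel=.1)
c=over(2); descend(c,.033)
```

```text
above t=17.33 depth=-15.1 F=[0. 0. 0.] xy=[0.5048 0.089 ] op=0.176
hit=True t=19.43 depth=19.6 F=[-0.3 -0.1  4.1] xy=[0.5046 0.0887] op=0.182
hit=True t=19.79 depth=21.4 F=[-0.7 -0.1  3.4] xy=[0.5049 0.0888] op=0.178
hit=True t=20.05 depth=21.5 F=[-1.   0.3  4.4] xy=[0.5051 0.0888] op=0.181
hit=True t=20.39 depth=23.0 F=[-1.5 -0.1  3.4] xy=[0.5053 0.0889] op=0.181
hit=True t=20.64 depth=23.1 F=[-0.9 -0.4  5.2] xy=[0.5055 0.0889] op=0.177
hit=True t=20.91 depth=23.5 F=[-0.8 -0.4  4.9] xy=[0.5056 0.0889] op=0.179
hit=True t=21.16 depth=23.7 F=[-1.7 -0.3  4. ] xy=[0.5058 0.0889] op=0.179
hit=True t=21.42 depth=24.1 F=[ 0.1 -0.6  4.3] xy=[0.5058 0.089 ] op=0.180
hit=True t=21.67 depth=24.4 F=[-1.1 -0.5  4.2] xy=[0.5058 0.0889] op=0.183
hit=False t=22.44 depth=33.9 F=[ 0.1 -0.1  1. ] xy=[0.5044 0.0885] op=0.177
```

Slot 2 resists from about 19 to 24 mm and then lets the blade through with a mild drag, so it looks like the good clip. I'll confirm that slot 3 stops dead, and also check that the gauge hasn't slipped in the jaws.

Run:
```python
from probe import *
import cv2
p=robot.sense()['tcp_pos']; robot.move_straight([p[0],p[1],.178],vel=.1)
c=over(3)
f=robot.grab_frame('side');np.savez('s5.npz',**f);s=robot.sense()
from vis import cloud
W=cloud(f);m=(np.linalg.norm(W[...,:2]-s['tcp_pos'][:2]-[-.0025,.003],axis=-1)<.02)&(W[...,2]>.068)&(W[...,2]<.14)
P=W[m];q=P[P[:,2]<.12];print('tcp',s['tcp_pos'],'zmin',np.sort(P[:,2])[:12].round(4),'x',q[:,0].min(),q[:,0].max(),'y',np.median(q[:,1]),'expect tip',s['tcp_pos'][2]-DZ)
d,F=descend(c,.028,lim=9.5)
```

```text
tcp [0.50799856 0.12891316 0.17859971] zmin [0.068  0.0681 0.0688 0.0688 0.0694 0.0795 0.081  0.0815 0.0819 0.0825
 0.0828 0.0828] x 0.49013026560863576 0.5232535322124432 y 0.13278342104402324 expect tip 0.08009970836004515
above t=23.99 depth=-15.1 F=[0. 0. 0.] xy=[0.508  0.1289] op=0.186
hit=True t=26.10 depth=20.9 F=[0.1 0.6 5.1] xy=[0.5078 0.1286] op=0.182
hit=True t=26.31 depth=21.0 F=[-0.7  0.5  5.8] xy=[0.5081 0.1286] op=0.178
hit=True t=26.52 depth=21.0 F=[-1.6  0.2  5.1] xy=[0.5083 0.1287] op=0.182
hit=True t=26.73 depth=21.0 F=[-1.5  0.7  6.1] xy=[0.5084 0.1287] op=0.179
hit=True t=26.95 depth=21.0 F=[-1.1  0.7  7.1] xy=[0.5085 0.1288] op=0.182
hit=True t=27.18 depth=21.0 F=[-0.6  0.3  7.1] xy=[0.5086 0.1288] op=0.177
hit=True t=27.40 depth=21.0 F=[-1.8 -0.9  5.7] xy=[0.5086 0.1288] op=0.175
hit=True t=27.62 depth=21.1 F=[-2.   0.1  6. ] xy=[0.5087 0.1289] op=0.180
hit=True t=27.86 depth=21.1 F=[-1.6 -1.4  5.8] xy=[0.5088 0.1289] op=0.181
hit=True t=28.09 depth=21.1 F=[-1.7 -0.5  6.8] xy=[0.5088 0.1289] op=0.179
```

Slot 3 stops dead at 21 mm, so it is the jammed one, and the tip offset hasn't changed. I'll go back to slot 2, insert to the red line and release.

Run:
```python
from probe import *
import cv2
p=robot.sense()['tcp_pos']; robot.move_straight([p[0],p[1],.178],vel=.1)
c=over(2); d,F=descend(c,.035,vel=.02,first=13,nxt=6,lim=15)
if d>.033:
    robot.sleep(.3); st(np.zeros(3),'settled')
    robot.grip(.55); robot.sleep(.3); s=robot.sense();print(s['opening'],s['wrist_force'])
    p=s['tcp_pos']; robot.move_straight([p[0],p[1],.26],vel=.1); robot.sleep(.2)
    f=robot.grab_frame('side');np.savez('s6.npz',**f);cv2.imwrite('pics/s6.png',cv2.resize(f['image'][130:330,190:390,::-1],(600,600)))
    print(robot.sense()['t'])
```

```text
above t=29.48 depth=-14.8 F=[0. 0. 0.] xy=[0.5047 0.0875] op=0.181
hit=False t=32.12 depth=35.3 F=[ 1.1 -0.5  4.4] xy=[0.5045 0.0879] op=0.177
settled t=32.42 depth=35.3 F=[1.3 0.3 2.8] xy=[0.5045 0.0878] op=0.180
0.5500649255340045 [0.57922132 0.06800973 0.38459716]
34.85
```

View pics/s6.png

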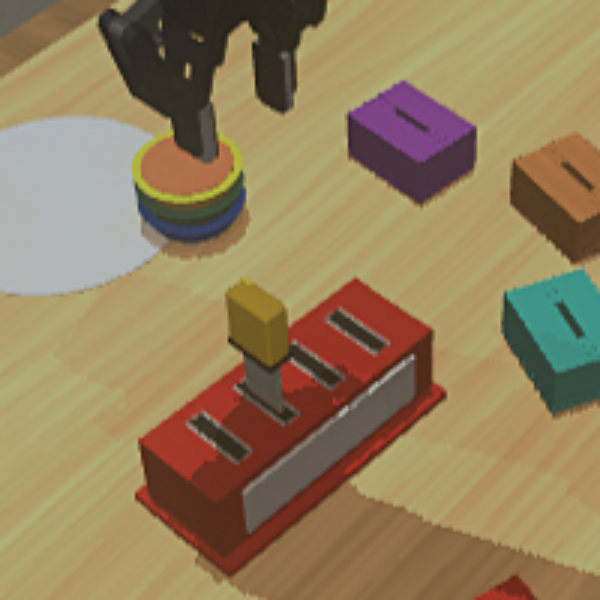

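The gauge stands upright by itself in the third slot (crop (265,380)), and the gripper is clear above it. I'll check the handle height, which should be 0.156 at the top, and hand in.

Run:
```python
from plant import robot
from vis import *
f=robot.grab_frame('side');H=hsv(f);W=cloud(f)
m=(H[...,0]>20)&(H[...,0]<36)&(H[...,1]>130)&(np.linalg.norm(W[...,:2]-[.502,.09],axis=-1)<.03)&(W[...,2]>.1)&(W[...,2]<.17)
z=W[m][:,2];t=np.percentile(z,97);print(m.sum(),np.percentile(z,[2,90,97,99]),W[m&(W[...,2]>t-.006)].mean(0))
if abs(t-.156)<.005: robot.close_job();print('closed',robot.sense()['t'])
```

```text
420 [0.11855377 0.15656301 0.15718816 0.15756653] [0.50106638 0.09271228 0.15530446]
the job is handed in; nothing more can be done
the job is handed in; nothing more can be done
```

I handed the job in with the gauge standing by itself in slot_2 (third from the right), its red line level with the rack's top to within about 1 mm; slots 0 and 1 were worn and slot 3 was jammed at 21 mm.

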